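Slide the bit-holder board into its rack and lock it

ROBOT

A 6-joint arm with a two-finger parallel gripper is mounted at the origin on the work surface. World frame = base frame: x ahead of the robot, y to its left, z up, the work surface at z = 0. Lengths are in mm, angles in rad, forces in N, time in s.
With the tool pointing down it reaches from about 275 to 750 mm from the base axis. Payload 10.2 kg.
Tool frame: the origin (TCP) lies at the very end of the fingers, on their centre line; the grasp point (between the pads) lies 19 mm behind it; z points along the fingers, y is the line along which they close (so a half turn about z gives the same grasp; the last joint's range is limited). The gripper opens to 85 mm and grips with 20 to 120 N. Pads are 22 mm wide; open, the fingers measure 114 mm over their backs; the gripper's body (76 mm by 85 mm) begins 54 mm behind the grasp point. The pads swing forward as they close: fully open they stand 13 mm farther back than shut.
Start: joints at [-1.563, 0.313, 1.498, -0, 1.331, -0.223], TCP at [120.083, -511.088, 231.294] pointing down, gripper open.
Joint ranges: [-2.94, 2.94], [-0.97, 2.17], [0.19, 2.56], [-1.23, 4.37], [0.02, 3.11], [-2.88, 2.88]. Speed limits (rad/s): [2.39, 2.39, 3.01, 3.14, 3.14, 3.14].

INTERFACE

Orientations are given as a unit quaternion [w, x, y, z].
In Python, from rig import ctrl gives the robot as it stands.
- The arm moves only by the shell command python3 -m inch 'ROWS' [OPENING] [FORCE]. ROWS is text: rows parted by semicolons, each of 6 numbers parted by spaces: the shift along the tool's x, y, z in mm, then the turn, a rotation vector about the tool's x, y, z in units of 6 degrees (1.0 is 6 degrees). A call has exactly 10 rows; each row shifts and turns the commanded pose from where the row before left it, along the tool's axes as they then stand; what a row does not reach is not made up. A row lasts 1/12 s, in which the tool goes at most 41.7 mm and 7.16 degrees, less where a joint would pass 70% of its speed; a pose out of reach is approached as far as the arm can. A call with a gripper value outside its range is refused whole. OPENING is the opening, from 0 (shut) to 1 (fully open), set as the call begins (- or left out, the last holds). The fingers move at their own pace and stop on an object; FORCE is the grip in N (left out, the last holds). Time passes only in rows, so rows that do not move let the fingers close, or fill a call up. It gives the time, the measured TCP pose, the force, the opening and the grip force at its end, in the units of the state.
- ctrl.sense(): the state, without advancing time (a new reading comes with each control period).
- ctrl.capture(name): name is "scene" or "top" or "wrist"; returns a dict with "image" (420x560x3 uint8, red, green, blue), "intrinsics" (3x3 intrinsics, pixels), "rvec" (rotation vector, rad) and "tvec" (3), from world to camera coordinates, as OpenCV has them. Camera axes: x right, y down, z forward; pixel columns grow to the right and rows downward; lengths in mm; the calibration is good to about 2 mm. The wrist camera is an equidistant fisheye: a pixel r from the principal point sees the ray r / f radians off the axis. A picture is of the moment at which its call begins. There is no depth.
- ctrl.finish_job(): hands the job in; it is judged then, once.
The state is a dict: "time_s": time; "joints": joint angles; "dq": joint speeds; "tau": joint torques, N m; "eef_pos": TCP position; "ee_rot": TCP orientation; "force": force on the tool from outside, world axes, zero at the start; "wrist_torque": the same for the moment, N m; "grip_width": opening from 0.0 (shut) to 1.0 (fully open); "grip_force": force on a finger pad.
Only numpy, scipy, OpenCV 4.12 (cv2) and the standard library are available. Lean on these libraries where they do the work, as an engineer would, in place of code of your own. Each camera call takes 0.05 s, during which the arm holds its last target. There are 200 camera calls.

TASK

Push the plywood board along the rack's rails, away from its upstand, with your fingertips until you feel it drop into the locating notches and sit down. Then push the steel keeper bolt beside it fully home over the board's edge, by its upright knob, and leave everything. Only push: do not lift or tip the board, and leave the bottle, screwdriver and red bin where they are.

Things in the scene. Friction and masses are not known exactly. Their poses are not given: they have to be found in the camera images.
- rack: Low metal rack fixed to the bench. Origin on the bench top midway between the rails, z up. Rails run along y from -180 to +160 mm, tops 48 mm high; push the board to +y. Keeper on the -x side. Flanges at x = +-77 to 86 mm, 65 mm high, guide the board's sides with 1.7 mm play. Between the rails (x within +-37 mm) it is open but for two 12 mm high cross bars.
- rack_seat (a point): Where the board's origin lies once seated: x 0, y +50 mm, 40 mm above the bench in the rack's frame. Only there do the board's four feet drop into notches in the rails, 8 mm deep, with 3 mm play either way along y; the notches' upright far walls then stop the board. It starts 65 to 115 mm short of this.
- board: Loose drilled plywood board, 0.4 to 0.9 kg, 150 mm wide (x), 160 long (y), 15 thick, on feet 10 mm high; slides by friction, 2 to 10 N. Origin level with the feet's undersides, below its centre; axes as the rack's. Origin 48 mm above the bench on the rails, 40 when seated; top 25 mm above origin. An upstand 14 mm thick, 20 high stands along its -y edge.
- board_edge (a point): Centre of the upstand's outer face, flush with the board's -y edge: y = -80 mm, 35 mm above the board's origin. The upright push face reaches from 10 to 45 mm above the origin and over the full 150 mm width; push here towards the rack's +y.
- keeper (a joint): Travel of the keeper bolt in m, towards the rack's +x: 0 open, 0.035 fully home (hard stop); starts at 0 to 0.008. Stays where left; friction about 2 N. Its steel blade (60 x 20 x 5 mm, underside 67.5 mm above the bench) passes 2.5 mm over the seated board's edge; while the board is not seated the blade is in its way.
- keeper_knob (a point): Middle of the keeper's upright round knob, 16 mm in diameter, from 72.5 to 107.5 mm above the bench, at the rack's y = +60 mm, x = -115 mm plus the joint's value; push it towards the rack's +x. The block below reaches from x = -86 to -156 mm, 44 mm wide along y, 66.5 mm high, with straps to 74.5 mm on both sides of the blade.
- bottle_mid (a point): Middle of a small blue bottle, 48 mm in diameter, 85 mm high, standing beside the rack on its +x side; leave it.
- screwdriver: Screwdriver 170 mm long, 26 mm thick, origin under its middle, lying on the bench beside the rack on the keeper's side, near the rack's -y end; leave it.
- bin_mid (a point): Middle of a small open red plastic bin, 110 x 90 x 50 mm, on the bench past the rack's +y end; leave it.
Mind the look-alikes: they are no part of the job. Leave any pink look-alike of the board alone.

How it is judged:
By the outcome, as a careful person would: the job done as asked, in the order asked, and still so for the second after the job is handed in, with the robot touching nothing.
It also fails if it takes over 45 s, if anything falls off the work surface, if the arm or the gripper's body presses on something with over 40 N, if the wrist force passes 120 N, or if a joint passes its speed limit or range.

## Working session

There is one attempt and no reset: what is moved stays moved. The work goes in short steps, Python scripts to look and compute and a shell command to move; the robot and the scene stay as the last step left them, time stands still between calls to the robot, and variables do not carry over. Pictures are saved under pics/ and viewed, at most 10 in all, crops included, and the job is handed in when it is done.

```bash
mkdir -p pics; ls; python3 - <<'E'
from rig import ctrl
import cv2,pickle
d={}
for n in("scene","top"):
    c=ctrl.capture(n);d[n]=c;cv2.imwrite(f"pics/{n}0.png",c["image"][:,:,::-1])
    print(n,c["intrinsics"],c["rvec"],c["tvec"])
pickle.dump(d,open("c0.pkl","wb"))
print(ctrl.sense())
E
```

```text
pics
scene [[488.75026332   0.         270.75641935]
 [  0.         488.75026332 210.08496733]
 [  0.           0.           1.        ]] [ 1.58326613  2.05827865 -0.77965515] [  56.3139846  -332.34590298 1529.89289862]
top [[382.65823278   0.         285.27533635]
 [  0.         382.65823278 211.52746242]
 [  0.           0.           1.        ]] [ 2.17593075 -2.12739499  0.17319987] [ 34.92299905 520.30733128 872.17157592]
{'time_s': 0.1, 'joints': array([-1.56338097e+00,  3.13418399e-01,  1.49835341e+00,  1.04096864e-05,
        1.33100007e+00, -2.23416296e-01]), 'dq': array([-0.00152172, -0.00086295, -0.0026852 ,  0.00046605, -0.00171606,
        0.00060787]), 'tau': array([ 1.44217029e-03, -4.12903762e+01, -2.60142750e+01, -2.07469852e-04,
        3.03396781e-03, -1.54386959e-05]), 'eef_pos': array([ 120.09396819, -510.84786543,  230.78274001]), 'ee_rot': array([-5.85635367e-04,  9.93346954e-01,  1.15158507e-01,  6.85807711e-05]), 'force': array([-0.39256769,  0.06936096,  0.29497899]), 'wrist_torque': array([0.02533901, 0.0324347 , 0.01618117]), 'grip_force': 0.0, 'grip_width': 0.9998829054463793}
```

View pics/scene0.png

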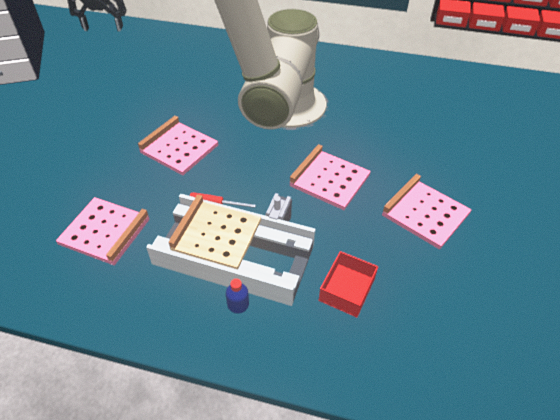

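View pics/top0.png

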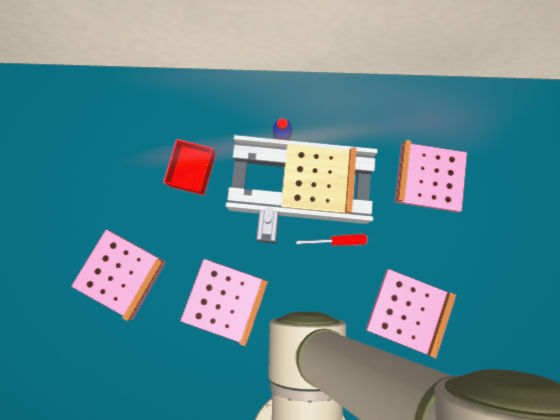

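The scene view shows the yellow board on the rack at about (217,232), with the keeper knob at (277,203). In the top view the rack spans roughly (228–377, 136–222), its +y points left, and the keeper is at (267,218). I'll enlarge the crop for corner picking.

```bash
python3 - <<'E'
import cv2,pickle
d=pickle.load(open("c0.pkl","rb"))
a=d["top"]["image"][125:250,220:385,::-1]
b=cv2.resize(a,None,fx=4.8,fy=4.8,interpolation=cv2.INTER_CUBIC);cv2.imwrite("pics/topz.png",b);print(b.shape)
E
```

```text
(600, 792, 3)
```

View pics/topz.png

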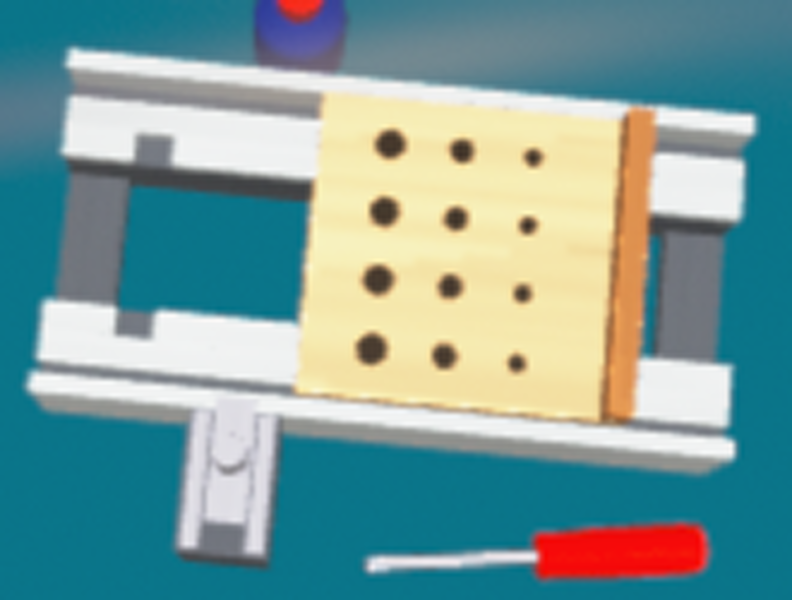

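```bash
cat > fit.py <<'E'
import numpy as np,cv2,pickle
from scipy.optimize import least_squares
d=pickle.load(open("c0.pkl","rb"))["top"]
P=[((86,160,65),(68,48)),((86,-180,65),(755,115)),((-77,160,65),(33,372)),((-77,-180,65),(735,440)),
((37,160,48),(62,158)),((37,-180,48),(740,220)),((-37,160,48),(45,300)),((-37,-180,48),(733,368)),
('b',(75,80,73),(322,93)),('b',(-75,80,73),(297,392)),('b',(75,-66,93),(627,108)),('b',(75,-80,93),(657,110)),('b',(-75,-66,93),(603,418)),('b',(-75,-80,93),(632,420)),
('k',(-115,60,107.5),(230,453))]
px=np.array([p[-1] for p in P])/4.8+[220,125]
def res(v):
    x,y,a,b,k=v;L=[]
    for p in P:
        q=np.array(p[-2],float)
        if p[0]=='b':q[1]+=b
        if p[0]=='k':q[0]+=k
        L.append((x+np.cos(a)*q[0]-np.sin(a)*q[1],y+np.sin(a)*q[0]+np.cos(a)*q[1],q[2]))
    uv=cv2.projectPoints(np.array(L),d["rvec"],d["tvec"],d["intrinsics"],None)[0][:,0]
    return (uv-px).ravel()
if __name__=="__main__":
    s=least_squares(res,[500,0,0,-40,0],loss='soft_l1',x_scale=[10,10,.1,10,10])
    v=s.x;print(v);print(res(v).reshape(-1,2).round(1).tolist())
    x,y,a,b,k=v
    W=lambda p,q:(x+np.cos(a)*p-np.sin(a)*q,y+np.sin(a)*p+np.cos(a)*q)
    print("edge",W(0,b-80),"edge end",W(0,-30),"knob",W(-115+k,60),"home",W(-80,60),np.degrees(a))
E
python3 fit.py
```

```text
[ 5.97212901e+02  1.77380539e+01 -7.31677288e-02 -4.60513147e+01
  4.01123070e+00]
[[0.4, 0.5], [-0.0, 0.3], [-0.3, 0.5], [-0.0, 0.4], [0.2, -0.4], [0.1, 0.2], [0.1, 0.1], [-0.3, -0.3], [0.1, -0.4], [-0.9, 0.1], [0.0, -0.2], [-0.2, -0.0], [0.4, -0.4], [0.5, -0.3], [-0.3, -0.0]]
edge (np.float64(587.9982394023309), np.float64(-107.97600235327573)) edge end (np.float64(595.0198269990483), np.float64(-12.181679123305315)) knob (np.float64(490.90723687972576), np.float64(85.69107239532356)) home (np.float64(521.813093736673), np.float64(83.42571706052257)) -4.192202055605726
```

The fit is tight, with residuals under 1 px. It gives the rack at (597, 18) with yaw −4.2°. The board is 96 mm short of seated, and the keeper joint is at about 4 mm, both within the stated ranges. Next is a helper that works out shifts in tool axes.

```bash
cat > plan.py <<'E'
import sys,numpy as np
from scipy.spatial.transform import Rotation as R,Slerp
from rig import ctrl
X,Y,A=597.2,17.7,-0.0732
def plan(rx,ry,z,n=20,tilt=0.):   # rack-frame target, tool x along rack +y, tilt>0: tip leads to rack +y
    s=ctrl.sense();q=s["ee_rot"];r0=R.from_quat([q[1],q[2],q[3],q[0]])
    c,sn=np.cos(A),np.sin(A)
    t=np.array([X+c*rx-sn*ry,Y+sn*rx+c*ry,z])
    M=R.from_matrix(np.array([[-sn,c,0],[c,sn,0],[0,0,-1]]).T)*R.from_euler('y',tilt,degrees=True)
    p=s["eef_pos"]-0;d=(t-p)/n;S=Slerp([0,1],R.concatenate([r0,M]))
    dr=(r0.inv()*M).as_rotvec(degrees=True)/6
    print("total turn",dr.round(2),"dist",(t-p).round(1),"z axis",M.apply([0,0,1]).round(3))
    for i in range(n):print((S(i/n).inv().apply(d)).round(1).tolist(),(dr/n).round(2).tolist())
if __name__=="__main__":plan(*map(float,sys.argv[1:4]),int(sys.argv[4]),float(sys.argv[5]))
E
python3 plan.py 0 -156 150 20 0
```

```text
total turn [-1.00e-02 -1.00e-02 -1.21e+01] dist [465.7 373.  -80.8] z axis [ 0.  0. -1.]
[26.9, -12.8, 4.1] [-0.0, -0.0, -0.6]
[27.7, -11.1, 4.1] [-0.0, -0.0, -0.6]
[28.3, -9.3, 4.1] [-0.0, -0.0, -0.6]
[28.9, -7.5, 4.1] [-0.0, -0.0, -0.6]
[29.3, -5.7, 4.1] [-0.0, -0.0, -0.6]
[29.6, -3.8, 4.1] [-0.0, -0.0, -0.6]
[29.8, -1.9, 4.1] [-0.0, -0.0, -0.6]
[29.8, -0.0, 4.0] [-0.0, -0.0, -0.6]
[29.8, 1.9, 4.0] [-0.0, -0.0, -0.6]
[29.6, 3.7, 4.0] [-0.0, -0.0, -0.6]
[29.3, 5.6, 4.0] [-0.0, -0.0, -0.6]
[28.9, 7.4, 4.0] [-0.0, -0.0, -0.6]
[28.4, 9.3, 4.0] [-0.0, -0.0, -0.6]
[27.7, 11.0, 4.0] [-0.0, -0.0, -0.6]
[27.0, 12.8, 4.0] [-0.0, -0.0, -0.6]
[26.1, 14.5, 4.0] [-0.0, -0.0, -0.6]
[25.1, 16.1, 4.0] [-0.0, -0.0, -0.6]
[24.1, 17.6, 4.0] [-0.0, -0.0, -0.6]
[22.9, 19.1, 4.0] [-0.0, -0.0, -0.6]
[21.6, 20.5, 4.0] [-0.0, -0.0, -0.6]
```

```bash
python3 -m inch '27 -13 4 0 0 -0.6;28 -11 4 0 0 -0.6;28 -9 4 0 0 -0.6;29 -7 4 0 0 -0.6;29 -6 4 0 0 -0.6;30 -4 4 0 0 -0.6;30 -2 4 0 0 -0.6;30 0 4 0 0 -0.6;30 2 4 0 0 -0.6;30 4 4 0 0 -0.6' 0.5 && python3 -m inch '29 6 4 0 0 -0.6;29 7 4 0 0 -0.6;28 9 4 0 0 -0.6;28 11 4 0 0 -0.6;27 13 4 0 0 -0.6;26 14 4 0 0 -0.6;25 16 4 0 0 -0.6;24 18 4 0 0 -0.6;23 19 4 0 0 -0.6;22 20 4 0 0 -0.6'; python3 plan.py 0 -156 60 5 4
```

```text
time_s: 0.93
eef_pos: [355.6, -323.6, 190.9]
ee_rot: [-0.0, 0.909, 0.418, -0.0]
force: [-0.4, 0.0, -0.2]
grip_width: 0.501
grip_force: 0.0
time_s: 1.77
eef_pos: [588.7, -138.6, 150.7]
ee_rot: [-0.0, 0.735, 0.678, -0.0]
force: [0.2, -0.6, 0.0]
grip_width: 0.497
grip_force: 0.0
total turn [-0.    0.66 -0.07] dist [ -3.    0.7 -90.7] z axis [ 0.005  0.07  -0.998]
[0.1, -0.6, 18.1] [-0.0, 0.13, -0.01]
[-0.2, -0.6, 18.1] [-0.0, 0.13, -0.01]
[-0.4, -0.6, 18.1] [-0.0, 0.13, -0.01]
[-0.7, -0.6, 18.1] [-0.0, 0.13, -0.01]
[-0.9, -0.6, 18.1] [-0.0, 0.13, -0.01]
```

```bash
python3 -m inch '0 -0.3 9 0 0.07 0;0 -0.3 9 0 0.07 0;0 -0.3 9 0 0.07 0;0 -0.3 9 0 0.07 0;0 -0.3 9 0 0.07 0;0 -0.3 9 0 0.07 0;-0.5 -0.3 9 0 0.07 0;-0.5 -0.3 9 0 0.07 0;-0.5 -0.3 9 0 0.07 0;-0.5 -0.3 9 0 0.03 -0.07' && python3 plan.py 0 -137 60 1 4; python3 - <<'E'
from rig import ctrl
import cv2
cv2.imwrite("pics/s1.png",cv2.resize(ctrl.capture("scene")["image"][150:310,130:370,::-1],None,fx=3,fy=3))
E
```

```text
time_s: 2.6
eef_pos: [584.9, -138.8, 60.4]
ee_rot: [-0.023, 0.733, 0.679, 0.026]
force: [-0.3, -0.2, 0.3]
grip_width: 0.499
grip_force: 0.0
total turn [ 0.01  0.   -0.03] dist [ 2.3 19.8 -0.4] z axis [ 0.005  0.07  -0.998]
[19.9, 0.8, 1.8] [0.01, 0.0, -0.03]
```

View pics/s1.png

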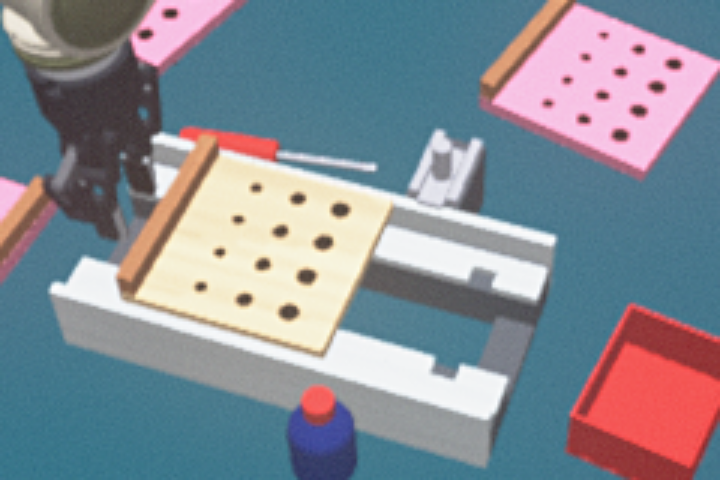

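The crop shows the fingers low behind the upstand at about (110,215), clear of both flanges. I'll start the push.

```bash
python3 -m inch '4 0.1 0.2 0 0 0;4 0.1 0.3 0 0 0;4 0.1 0.3 0 0 0;3 0 0.2 0 0 0;3 0 0.2 0 0 0;3 0 0.2 0 0 0;3 0 0.2 0 0 0;3 0 0.2 0 0 0;3 0 0.2 0 0 0;3 0 0.2 0 0 0' && python3 -m inch '4 0 0.3 0 0 0;4 0 0.3 0 0 0;4 0 0.3 0 0 0;4 0 0.3 0 0 0;4 0 0.3 0 0 0;4 0 0.3 0 0 0;4 0 0.3 0 0 0;4 0 0.3 0 0 0;4 0 0.3 0 0 0;4 0 0.3 0 0 0' ; python3 plan.py 0 -41 60 1 4
```

```text
time_s: 3.48
eef_pos: [588.0, -105.8, 61.7]
ee_rot: [-0.023, 0.733, 0.679, 0.026]
force: [-0.6, -3.1, 2.4]
grip_width: 0.503
grip_force: 2.4
time_s: 4.32
eef_pos: [591.2, -65.8, 61.6]
ee_rot: [-0.023, 0.733, 0.679, 0.026]
force: [-0.0, -5.6, 3.7]
grip_width: 0.5
grip_force: 2.9
total turn [ 0.02  0.02 -0.03] dist [ 3.  42.6 -1.6] z axis [ 0.005  0.07  -0.998]
[42.5, -0.2, 4.5] [0.02, 0.02, -0.03]
```

```bash
python3 -m inch '3 0 0.2 0 0 0;3 0 0.2 0 0 0;3 0 0.2 0 0 0;3 0 0.2 0 0 0;3 0 0.2 0 0 0;3 0 0.2 0 0 0;3 0 0.2 0 0 0;3 0 0.2 0 0 0;3 0 0.2 0 0 0;3 0 0.2 0 0 0' && python3 -m inch '1 0 0.1 0 0 0;1 0 0.1 0 0 0;1 0 0.1 0 0 0;1 0 0.1 0 0 0;1 0 0.1 0 0 0;1 0 0.1 0 0 0;1 0 0 0 0 0;1 0 0 0 0 0;0 0 0 0 0 0;0 0 0 0 0 0' ; python3 plan.py 0 -41 60 1 4;  python3 - <<'E'
from rig import ctrl
import cv2
cv2.imwrite("pics/s2.png",cv2.resize(ctrl.capture("scene")["image"][150:310,130:370,::-1],None,fx=3,fy=3))
E
```

```text
time_s: 5.15
eef_pos: [593.4, -35.8, 61.6]
ee_rot: [-0.023, 0.733, 0.679, 0.026]
force: [-0.1, -5.5, 4.3]
grip_width: 0.499
grip_force: 2.8
time_s: 5.98
eef_pos: [593.9, -27.8, 61.5]
ee_rot: [-0.023, 0.733, 0.679, 0.026]
force: [0.2, -4.4, 4.6]
grip_width: 0.5
grip_force: 2.4
total turn [ 0.01  0.01 -0.03] dist [ 0.3  4.6 -1.5] z axis [ 0.005  0.07  -0.998]
[4.5, -0.1, 1.8] [0.01, 0.01, -0.03]
```

View pics/s2.png

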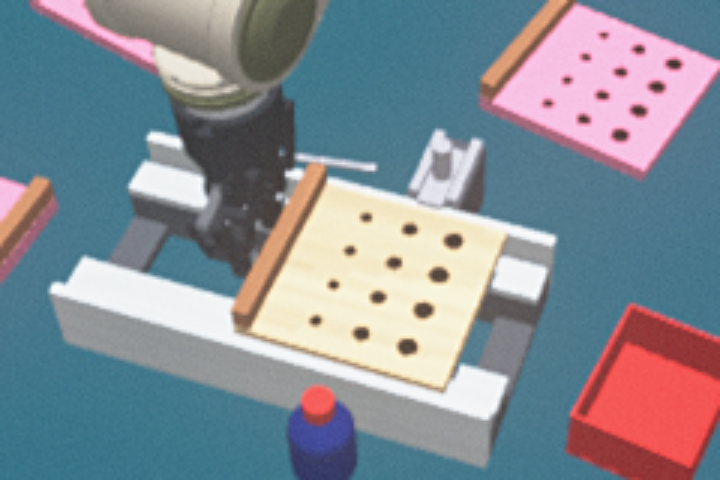

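The crop shows the board still riding high, with its top above the flanges at (445,385), and roughly 5 mm to go. I'll continue in small steps.

```bash
python3 -m inch '0.5 0 0 0 0 0;0.5 0 0 0 0 0;0.5 0 0 0 0 0;0.5 0 0 0 0 0;0.5 0 0 0 0 0;0.5 0 0 0 0 0;0 0 0 0 0 0;0 0 0 0 0 0;0 0 0 0 0 0;0 0 0 0 0 0' && python3 -m inch '0.5 0 0 0 0 0;0.5 0 0 0 0 0;0.5 0 0 0 0 0;0.5 0 0 0 0 0;0 0 0 0 0 0;0 0 0 0 0 0;0 0 0 0 0 0;0 0 0 0 0 0;0 0 0 0 0 0;0 0 0 0 0 0'
```

```text
time_s: 6.87
eef_pos: [593.7, -24.4, 61.1]
ee_rot: [-0.024, 0.733, 0.679, 0.025]
force: [-0.9, -2.3, 0.7]
grip_width: 0.497
grip_force: 1.0
time_s: 7.7
eef_pos: [594.1, -22.5, 61.6]
ee_rot: [-0.023, 0.733, 0.679, 0.026]
force: [-1.0, 0.3, -1.4]
grip_width: 0.499
grip_force: 0.2
```

```bash
python3 -m inch '0.5 0 0 0 0 0;0.5 0 0 0 0 0;0.5 0 0 0 0 0;0.5 0 0 0 0 0;0 0 0 0 0 0;0 0 0 0 0 0;0 0 0 0 0 0;0 0 0 0 0 0;0 0 0 0 0 0;0 0 0 0 0 0'; python3 - <<'E'
from rig import ctrl
import cv2
cv2.imwrite("pics/s3.png",cv2.resize(ctrl.capture("scene")["image"][150:310,130:370,::-1],None,fx=3,fy=3))
E
```

```text
time_s: 8.53
eef_pos: [594.2, -20.6, 61.6]
ee_rot: [-0.023, 0.733, 0.679, 0.026]
force: [0.1, -1.4, -1.4]
grip_width: 0.498
grip_force: 1.1
```

View pics/s3.png

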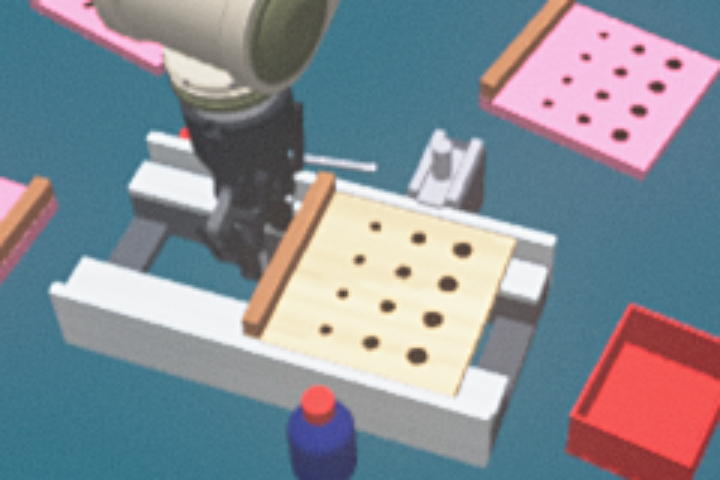

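The board now sits level with the flange tops, since its near edge shows no side face at (355,370). It looks dropped. I'll push gently to feel the notch wall.

```bash
python3 -m inch '0.5 0 0 0 0 0;0.5 0 0 0 0 0;0.5 0 0 0 0 0;0 0 0 0 0 0;0 0 0 0 0 0;0 0 0 0 0 0;0 0 0 0 0 0;0 0 0 0 0 0;0 0 0 0 0 0;0 0 0 0 0 0'
```

```text
time_s: 9.42
eef_pos: [594.3, -19.3, 61.7]
ee_rot: [-0.023, 0.733, 0.679, 0.025]
force: [-0.6, -5.0, -2.8]
grip_width: 0.495
grip_force: 2.6
```

```bash
python3 -m inch '0.5 0 0 0 0 0;0.5 0 0 0 0 0;0.5 0 0 0 0 0;0 0 0 0 0 0;0 0 0 0 0 0;0 0 0 0 0 0;0 0 0 0 0 0;0 0 0 0 0 0;0 0 0 0 0 0;0 0 0 0 0 0'
```

```text
time_s: 10.25
eef_pos: [594.5, -19.1, 61.8]
ee_rot: [-0.022, 0.733, 0.679, 0.025]
force: [-1.2, -11.2, -2.3]
grip_width: 0.5
grip_force: 5.6
```

The wall is felt: about 11 N with no further travel. I'll back off, rise, shut the fingers and check that the board is seated.

```bash
python3 -m inch '-3 0 0 0 0 0;-5 0 0 0 0 0;-5 0 0 0 0 0;-5 0 0 0 0 0;-2 0 -5 0 0 0;0 0 -15 0 0 0;0 0 -20 0 0 0;0 0 -20 0 0 0;0 0 -20 0 0 0;0 0 -20 0 0 0' 0; python3 plan.py -147 60 160 10 0
```

```text
time_s: 11.08
eef_pos: [592.3, -44.5, 161.6]
ee_rot: [-0.023, 0.733, 0.679, 0.026]
force: [0.1, -0.2, -0.8]
grip_width: 0.0
grip_force: 0.0
total turn [ 0.01 -0.66 -0.03] dist [-137.3  132.8   -1.6] z axis [ 0.  0. -1.]
[12.2, -14.7, 1.0] [0.0, -0.07, -0.0]
[12.2, -14.7, 0.9] [0.0, -0.07, -0.0]
[12.2, -14.7, 0.8] [0.0, -0.07, -0.0]
[12.2, -14.7, 0.7] [0.0, -0.07, -0.0]
[12.2, -14.7, 0.7] [0.0, -0.07, -0.0]
[12.2, -14.7, 0.6] [0.0, -0.07, -0.0]
[12.2, -14.7, 0.5] [0.0, -0.07, -0.0]
[12.2, -14.7, 0.4] [0.0, -0.07, -0.0]
[12.2, -14.7, 0.3] [0.0, -0.07, -0.0]
[12.2, -14.7, 0.2] [0.0, -0.07, -0.0]
```

```bash
python3 -m inch '12 -15 1 0 -0.07 0;12 -15 1 0 -0.07 0;12 -15 1 0 -0.07 0;12 -15 1 0 -0.07 0;12 -15 1 0 -0.07 0;12 -15 1 0 -0.07 0;12 -15 0 0 -0.07 0;12 -15 0 0 -0.07 0;13 -14 0 0 -0.07 0;13 -13 0 0 -0.03 0'; python3 - <<'E'
from rig import ctrl
import cv2,numpy as np
a=cv2.resize(ctrl.capture("top")["image"][125:250,220:385,::-1],None,fx=3.2,fy=3.2)
b=cv2.resize(ctrl.capture("scene")["image"][170:310,130:320,::-1],None,fx=2.8,fy=2.8)
w=max(a.shape[1],b.shape[1])
cv2.imwrite("pics/s4.png",a);cv2.imwrite("pics/s4b.png",b)
E
python3 plan.py -147 60 84 1 0
```

```text
time_s: 11.92
eef_pos: [454.3, 89.2, 159.0]
ee_rot: [0.0, 0.734, 0.68, 0.0]
force: [0.2, 0.2, 0.3]
grip_width: -0.0
grip_force: 0.0
total turn [ 0.   -0.   -0.01] dist [  1.2  -1.8 -75. ] z axis [ 0.  0. -1.]
[-1.7, 1.3, 75.0] [0.0, -0.0, -0.01]
```

View pics/s4.png

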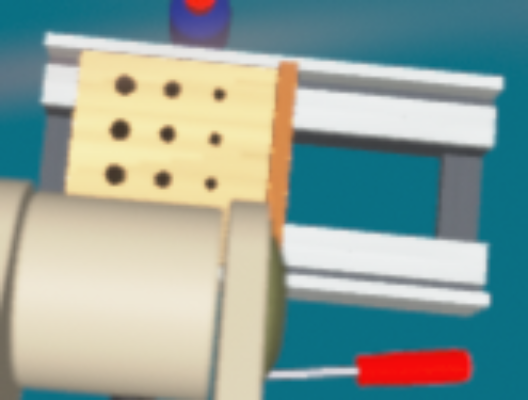

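View pics/s4b.png

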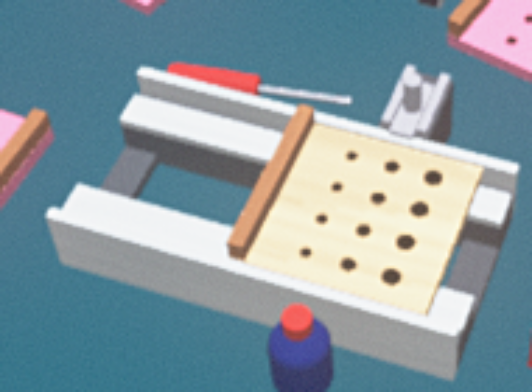

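The scene crop shows the board seated: both side edges lie below the flange tops, and the knob is free at (410,90). I'll descend on the far side of the knob.

```bash
python3 -m inch '-1 1 8 0 0 0;-1 0 8 0 0 0;0 0 8 0 0 0;0 0 8 0 0 0;0 0 8 0 0 0;0 0 8 0 0 0;0 0 8 0 0 0;0 0 8 0 0 0;0 0 7 0 0 0;0 0 4 0 0 0' && python3 -m inch '0 2 0 0 0 0;0 2 0 0 0 0;0 2 0 0 0 0;0 2 0 0 0 0;0 2 0 0 0 0;0 2 0 0 0 0;0 2 0 0 0 0;0 2 0 0 0 0;0 2 0 0 0 0;0 2 0 0 0 0'; python3 plan.py -102.5 60 84 1 0
```

```text
time_s: 12.85
eef_pos: [455.7, 86.5, 82.5]
ee_rot: [-0.0, 0.733, 0.68, -0.0]
force: [-0.3, 0.0, 0.1]
grip_width: -0.002
grip_force: 0.0
time_s: 13.68
eef_pos: [475.9, 85.0, 83.5]
ee_rot: [-0.0, 0.733, 0.68, -0.0]
force: [-2.6, 0.0, 1.7]
grip_width: 0.0
grip_force: 1.1
total turn [-0.   -0.   -0.03] dist [23.5  0.   0.5] z axis [ 0.  0. -1.]
[1.8, 23.4, -0.5] [-0.0, -0.0, -0.03]
```

Contact with the knob is made at about 2.6 N. I'll push on, more slowly near the end.

```bash
python3 -m inch '0.2 2 0 0 0 0;0.2 2 0 0 0 0;0.2 2 0 0 0 0;0.2 2 0 0 0 0;0.2 2 0 0 0 0;0.2 2 0 0 0 0;0.2 2 0 0 0 0;0.2 2 0 0 0 0;0 2 0 0 0 0;0 2 0 0 0 0' && python3 -m inch '0 0.8 0 0 0 0;0 0.8 0 0 0 0;0 0.8 0 0 0 0;0 0.8 0 0 0 0;0 0.8 0 0 0 0;0 0 0 0 0 0;0 0 0 0 0 0;0 0 0 0 0 0;0 0 0 0 0 0;0 0 0 0 0 0'
```

```text
time_s: 14.52
eef_pos: [496.1, 85.0, 83.4]
ee_rot: [0.0, 0.733, 0.68, 0.0]
force: [-2.7, -1.2, -0.0]
grip_width: -0.003
grip_force: 1.1
time_s: 15.35
eef_pos: [500.0, 84.8, 83.6]
ee_rot: [0.0, 0.733, 0.68, 0.0]
force: [-0.3, -1.5, -0.8]
grip_width: 0.002
grip_force: 0.5
```

```bash
python3 -m inch '0 0.6 0 0 0 0;0 0.6 0 0 0 0;0 0.6 0 0 0 0;0 0.6 0 0 0 0;0 0.6 0 0 0 0;0 0 0 0 0 0;0 0 0 0 0 0;0 0 0 0 0 0;0 0 0 0 0 0;0 0 0 0 0 0' 
```

```text
time_s: 16.18
eef_pos: [502.3, 84.6, 83.5]
ee_rot: [-0.0, 0.733, 0.68, -0.0]
force: [-6.2, 0.6, 2.2]
grip_width: -0.003
grip_force: 3.1
```

```bash
python3 -m inch '0 0.5 0 0 0 0;0 0.5 0 0 0 0;0 0.5 0 0 0 0;0 0.5 0 0 0 0;0 0 0 0 0 0;0 0 0 0 0 0;0 0 0 0 0 0;0 0 0 0 0 0;0 0 0 0 0 0;0 0 0 0 0 0' 
```

```text
time_s: 17.02
eef_pos: [502.6, 84.6, 83.4]
ee_rot: [-0.002, 0.733, 0.68, -0.002]
force: [-16.0, -0.2, 8.9]
grip_width: -0.002
grip_force: 7.9
```

That's the hard stop: 16 N with no motion, at the predicted home position. I'll withdraw and take a last look.

```bash
python3 -m inch '0 -3 0 0 0 0;0 -4 0 0 0 0;0 -6 0 0 0 0;0 -6 0 0 0 0;0 -6 0 0 0 0;0 0 -10 0 0 0;0 0 -20 0 0 0;0 0 -20 0 0 0;0 0 -20 0 0 0;0 0 -20 0 0 0' && python3 -m inch '0 -10 -10 0 0 0;0 -10 -10 0 0 0;0 -10 -10 0 0 0;0 0 0 0 0 0;0 0 0 0 0 0;0 0 0 0 0 0;0 0 0 0 0 0;0 0 0 0 0 0;0 0 0 0 0 0;0 0 0 0 0 0'; python3 - <<'E'
from rig import ctrl
import cv2
cv2.imwrite("pics/s5.png",cv2.resize(ctrl.capture("scene")["image"][170:310,130:380,::-1],None,fx=3.2,fy=3.2,interpolation=cv2.INTER_CUBIC))
E
```

```text
time_s: 17.85
eef_pos: [480.0, 86.3, 175.4]
ee_rot: [0.001, 0.733, 0.68, 0.001]
force: [0.6, 0.3, 0.1]
grip_width: -0.0
grip_force: 0.0
time_s: 18.68
eef_pos: [450.1, 88.5, 203.2]
ee_rot: [-0.0, 0.733, 0.68, -0.0]
force: [0.1, -0.3, -0.8]
grip_width: -0.004
grip_force: 0.0
```

View pics/s5.png

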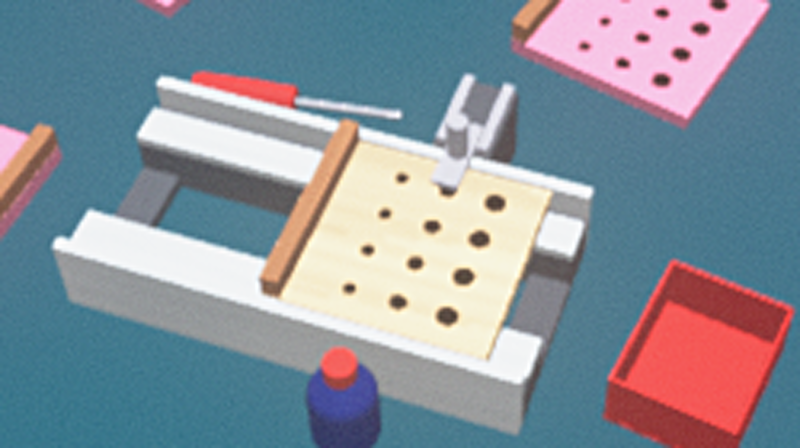

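The keeper blade lies over the board's edge at (450,175), the board is seated, and the bottle, screwdriver and bin haven't moved.

```bash
python3 -c "
from rig import ctrl
print(ctrl.finish_job())"
```

```text
the job is handed in; nothing more can be done
None
```

The board is seated in the notches, the keeper bolt is pushed home to its hard stop over the board's edge, and the job was handed in at about 19 s with the arm clear of everything; no verdict came back.

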